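# Load a honey jar through the swing gate of the counter lane

### The job

Stand the square honey jar upright between the entry rails of the loading lane in front of the shut gate, then push it along the lane floor and through the swing gate, never lifting it over. Push until it is fully home and the sprung pad at the far end takes up about 8 N, gently, never more than 15 N. Then lift the hand out so that the gate swings shut behind the jar, and leave the other jars and the tub alone.

Things in the scene. Friction and masses are not known exactly. Their poses are not given: they have to be found in the camera images.
- jar_center (a point): The square honey jar: amber glass body 52 x 52 mm, 56 mm high, paper labels, round gold metal lid 44 mm across and 14 mm high on top (70 mm in all), 0.2 to 0.35 kg. The point is the centre of the glass body, 28 mm above the underside; x, y square to the glass sides, z up. Starts upright on the counter left or right of the lane; the only square jar near it.
- lane: Loading lane fixed on the counter. Origin on the counter top under the middle of the shut gate; x runs along the lane from entry to stop (the way to push), y left, z up. Floor plate 120 mm wide, x = -130 to 200 mm, its top (lane floor) at z = 6 mm. Rails 6 mm thick to z = 42 mm, inner faces at y = +-32 mm. White slippery laminate floor, wooden rails (friction about 0.15). Open above.
- lane_entry (a point): Middle of the entry, on the lane floor (lane x = -68 mm, y = 0, z = 6 mm; axes as the lane). The entry is x = -130 to -5 mm, open at its rear end. On its rails, x = -130 to -25 mm, lips lean outward at 45 degrees to about z = 57 mm, y = +-49 mm and guide a jar in from above. With the jar here, fingers fit in front of and behind it, not beside it.
- gate (a joint): Swing gate: upright aluminium leaf 4 mm thick across the lane, z = 8 to 44 mm, hinged at its left end on a vertical pin (lane x = 0, y = 38 mm). Radians: 0 = shut, grows as the right end swings towards +x, to 1.52 = along the left rail; it cannot swing back to the entry. A spring shuts it: about 1 N at the free edge when shut, 3 N when open.
- gate_edge (a point): Free (right) edge of the gate leaf, half-way up, 64 mm from the pin; it sweeps as far as lane x = 66 mm, so the gate shuts only behind a jar wholly beyond that, and may shut behind the hand: lift out. Here the left rail is set back to y = 46 mm up to x = 66 mm to make room for the open leaf, then slopes in to y = 32 mm at x = 85 mm; the right rail is straight.
- clamp_knob (a point): Top of the steel clamp knob, 16 mm across, on the wooden stop carriage at the far end; 53 mm above the counter, between lane x = 159 and 169 mm, different each time. On the carriage's front an adjustable screw stem carries the pad; the pad's face stands 14 to 34 mm before this point (towards the gate), set differently each time and not measured: the last bit must be felt.
- pad (a joint): The pad: black rubber, flat face 50 mm wide, 30 mm high (lane z = 9 to 39 mm), that the jar's flat front comes to rest against. Value: how far it is pressed in, m; 0 = at rest, grows towards +x, end of travel 0.004. Stiff damped spring, about 8 N per mm. The reading is too coarse for judging this: use the felt force, less the 1 to 4 N that the sliding jar and the gate take.
- round_jar: Bystander: round amber glass jar with gold lid, 56 mm across, 70 mm high; stands on the counter on the other side of the lane from the square jar. Origin: centre of its underside.
- squat_jar: Bystander: squat round jar with black lid, 72 mm across, 60 mm high, on the counter left of the far end of the lane. Origin: centre of its underside.
- tub: Bystander: small open wooden tub, 84 mm across, 50 mm high, on the counter right of the far end of the lane. Origin: centre of its underside.
Mind the look-alikes: they are no part of the job. What is shaped like the part that bears jar_center but green or purple is not meant.

How it is judged (in metres and radians):
On the way, in this order (a step that is already met when the one before it is completed fails the run):
1. the square jar stands upright on the lane floor between the entry rails, in front of the shut gate (z of jar_center in the frame of lane between 0.028 and 0.042 m and angle between jar_center's own z axis and vertical below 0.12 rad and x of jar_center in the frame of lane between -0.125 and -0.026 m and y of jar_center in the frame of lane between -0.012 and 0.012 m and value of joint gate below 0.1 rad), for 0.2 s.
2. the jar, standing on the lane floor, passes through the gate and holds it open (z of jar_center in the frame of lane between 0.028 and 0.042 m and angle between jar_center's own z axis and vertical below 0.12 rad and x of jar_center in the frame of lane between 0 and 0.05 m and value of joint gate above 0.5 rad), for 0.02 s.
3. the jar presses the sprung pad with at least 4 N (pad in by 0.5 mm) (z of jar_center in the frame of lane between 0.028 and 0.042 m and angle between jar_center's own z axis and vertical below 0.12 rad and value of joint pad above 0.0005 m and x of jar_center in the frame of lane above 0.09 m), for 0.1 s.
At the end, for the whole second after the job is handed in: The square jar stands upright and at rest on the lane floor between the rails beyond the gate, still at the pad (its centre no more than 63 mm before the clamp knob; home is 40 to 60 mm before it), the gate is shut (within 0.06 rad), and the hand touches nothing (z of jar_center in the frame of lane between 0.028 and 0.042 m and angle between jar_center's own z axis and vertical below 0.12 rad and x of jar_center in the frame of clamp_knob above -0.063 m and y of jar_center in the frame of lane between -0.012 and 0.012 m and value of joint gate below 0.06 rad and linear speed of jar below 0.01 m/s).
It fails at once if the pad is pressed in by more than 1.9 mm (about 15 N) (value of joint pad above 0.0019 m).
It fails at once if the jar is lifted over the gate (more than 14 mm above the lane floor beyond the entry) (x of jar_center in the frame of lane between -0.02 and 0.15 m and y of jar_center in the frame of lane between -0.06 and 0.06 m and z of jar_center in the frame of lane above 0.048 m).
It fails at once if the jar is tipped over (angle between jar_center's own z axis and vertical above 0.6 rad).
It fails at once if the round jar, the squat jar or the tub is moved by more than 20 mm (distance of any of round_jar, squat_jar, tub from where it was at the start of the episode above 0.02 m).
It also fails if it takes over 72 s, if anything falls off the work surface, if the arm or the gripper's body presses on something with over 40 N, if the wrist force passes 120 N, or if a joint passes its speed limit or range.

### The arm

A 7-joint arm with a two-finger parallel gripper is mounted at the origin on the work surface. World frame = base frame: x ahead of the robot, y to its left, z up, the work surface at z = 0. Lengths are in m, angles in degrees, forces in N, time in s.
With the tool pointing down it reaches from about 0.425 to 0.875 m from the base axis. Payload 4.7 kg.
Tool frame: the origin (TCP) lies at the very end of the fingers, on their centre line; the grasp point (between the pads) lies 19 mm behind it; z points along the fingers, y is the line along which they close (so a half turn about z gives the same grasp; the last joint's range is limited). The gripper opens to 87 mm and grips with 3 to 60 N. Pads are 19 mm wide; open, the fingers measure 117 mm over their backs; the gripper's body (75 mm by 190 mm) begins 51 mm behind the grasp point.
Start: joints at [73.287, 18.392, -4.016, 83.108, 1.295, 78.541, -3.26], TCP at [0.196, -0.62, 0.201] pointing down, gripper open.
Joint ranges: [-163.93, 163.93], [-17.29, 119.83], [-79.2, 71.16], [3.27, 140.29], [-89.18, 269.18], [5.43, 117.66], [-154.24, 154.24]. Speed limits (degrees/s): [147.25, 147.25, 180, 180, 180, 180, 180].

### API

Orientations are given as [roll, pitch, yaw] about the fixed x, y, z axes, in that order (R = Rz(yaw) Ry(pitch) Rx(roll)).
In Python, from cell import telemetry, cams, env gives the robot as it stands.
- The arm moves only by the tool arm_command, never from a script. Its argument "series" is text: rows parted by semicolons, each of 5 numbers parted by spaces: the shift along the tool's x, y, z in mm, then the turn about the tool's z in rad, then the closure in counts, from 0 (fully open) to 255 (shut). A call has 1 to 20 rows; each row shifts and turns the commanded pose from where the row before left it, along the tool's axes as they then stand; what a row does not reach is not made up. A row lasts 1/12 s, in which the tool goes at most 41.7 mm and 7.16 degrees, less where a joint would pass 70% of its speed; a pose out of reach is approached as far as the arm can. A call is refused whole if a number of a shift passes 41.7 or a number of a turn 0.125, either way. A call with a gripper value outside its range is refused whole. The fingers move at their own pace and stop on an object; "squeeze" is the grip in N (left out, the last holds). Time passes only in rows, so rows that do not move let the fingers close. It gives the time, the measured TCP pose, the force, the opening and the grip force at its end, in the units of the state.
- telemetry.get_obs(): the state, without advancing time (a new reading comes with each control period).
- cams.read_camera(name): name is "scene" or "top"; returns the picture (480x640x3 uint8, blue, green, red); there is no depth.
- cams.calibration(name): a dict with "K" (3x3 intrinsics, pixels), "dist" ([k1, k2, p1, p2, k3] as OpenCV has them; the pictures are not rectified), "origin" and "rotation" of the camera in the world. Camera axes: x right, y down, z forward; pixel columns grow to the right and rows downward; lengths in m; the calibration is good to about 2 mm. A picture is of the moment at which its call begins. calibration takes no time and is no camera call.
- env.sign_off(): hands the job in; it is judged then, once.
The state is a dict: "time_s": time; "qpos": joint angles; "joint_velocities": joint speeds; "effort": joint torques, N m; "tool_pos": TCP position; "tool_rot": TCP orientation; "force": force on the tool from outside, world axes, zero at the start; "wrist_torque": the same for the moment, N m; "grip_width": finger opening in m; "grasp_force": force on a finger pad.
Only numpy, scipy, OpenCV 4.12 (cv2) and the standard library are available. Lean on these libraries where they do the work, as an engineer would, in place of code of your own. Each camera call takes 0.05 s, during which the arm holds its last target. There are 200 camera calls.

## Working session

There is one attempt and no reset: what is moved stays moved. The work goes in short steps, Python scripts to look and compute and a tool call to move; the robot and the scene stay as the last step left them, time stands still between calls to the robot, and variables do not carry over. Pictures are saved under pics/ and viewed, at most 10 in all, crops included, and the job is handed in when it is done.

Besides the shell and the picture viewer there is one more tool, called after "Call:" by a JSON object that holds its "fn" and its "kwargs", one argument or row to a line. arm_command: Moves the arm, as the interface text tells. Its arguments: {"type":"object","properties":{"series":{"type":"string"},"squeeze":{"type":"number"}},"required":["series"]}

```bash
mkdir -p pics; ls; python3 - <<'E'
from cell import telemetry,cams,env
import cv2
for n in("scene","top"):
    cv2.imwrite(f"pics/{n}0.png",cams.read_camera(n)); c=cams.calibration(n); print(n,c)
o=telemetry.get_obs(); print({k:o[k] for k in("time_s","tool_pos","tool_rot","force","grip_width")})
E
```

```text
pics
scene {'K': array([[547.47302788,   0.        , 318.74529921],
       [  0.        , 547.47302788, 234.25491172],
       [  0.        ,   0.        ,   1.        ]]), 'dist': array([-0.15962202,  0.        ,  0.        ,  0.        ,  0.        ]), 'origin': array([ 1.1369526 , -0.18589638,  0.6200819 ]), 'rotation': array([-132.94855336,    0.38290814,   64.48391247])}
top {'K': array([[593.61248726,   0.        , 314.37464523],
       [  0.        , 593.61248726, 246.09606431],
       [  0.        ,   0.        ,   1.        ]]), 'dist': array([0.01926833, 0.        , 0.        , 0.        , 0.        ]), 'origin': array([0.57067091, 0.03246275, 1.00373185]), 'rotation': array([-176.6329249 ,    1.13604973,  -89.56272417])}
{'time_s': 0.1, 'tool_pos': array([ 0.19550507, -0.61937116,  0.19999698]), 'tool_rot': array([-1.79906323e+02,  4.42051828e-03,  1.75236684e+01]), 'force': array([-0.10895355,  0.35196983,  0.47529585]), 'grip_width': 0.08706710061203259}
```

View pics/scene0.png

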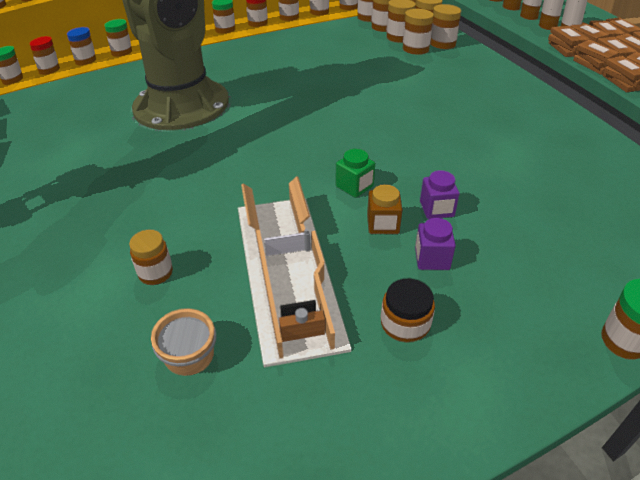

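View pics/top0.png

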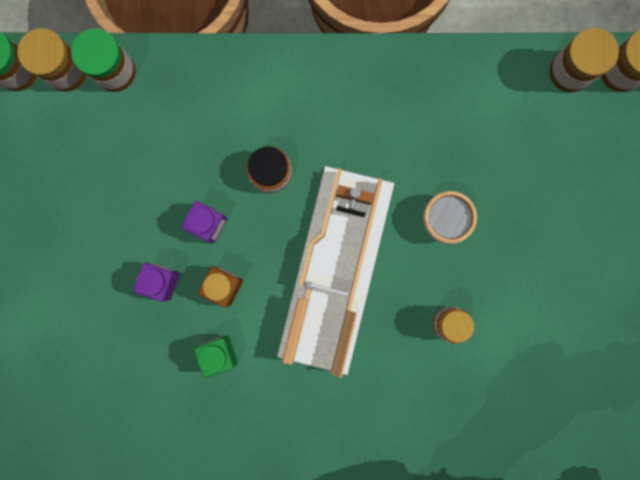

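Scene view: the candidates shaped like the jar are green (355,172), purple (440,195) and (435,245), and amber with a gold lid (385,209), which is (219,287) in the top view. The round gold-lid jar is at (151,256), or (455,326) in the top view. The amber square one next to the lane matches the description. I'll confirm it in an enlarged crop.

```bash
python3 - <<'E'
import cv2,numpy as np
t=cv2.imread("pics/top0.png");s=cv2.imread("pics/scene0.png")
a=cv2.resize(t[262:312,190:250],None,fx=6.5,fy=6.5,interpolation=cv2.INTER_CUBIC)
b=cv2.resize(s[180:240,355:415],(390,390),interpolation=cv2.INTER_CUBIC)
c=np.zeros((390,790,3),np.uint8);c[:a.shape[0],:390]=a;c[:,400:]=b
cv2.imwrite("pics/crop1.png",c)
d=cv2.resize(t[155:385,270:405],None,fx=2.6,fy=2.6,interpolation=cv2.INTER_CUBIC)
cv2.imwrite("pics/crop2.png",d)
E
```

```text
(no output)
```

View pics/crop1.png

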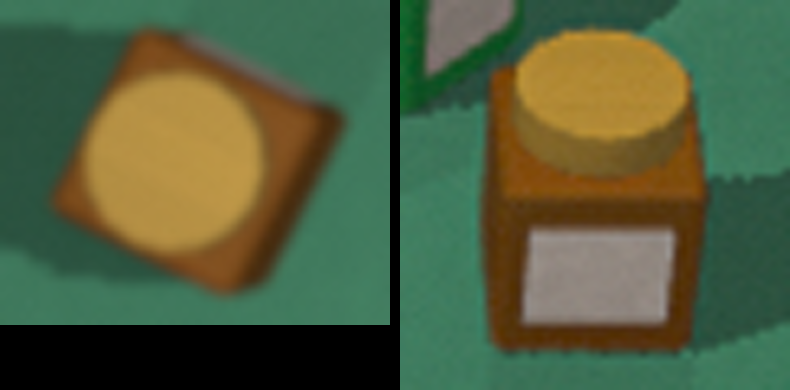

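View pics/crop2.png

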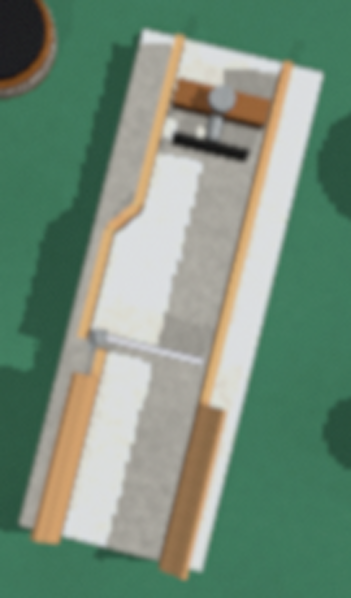

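The crop confirms it: square amber body with a round gold lid. Its top-face corners in the top view are about (211,267), (198,293), (225,307), (239,278). The lane plate corners are about (325,166), (395,183), (348,375), (278,357), the gate is shut, and the clamp knob is near (355,192).

```bash
cat > h.py <<'E'
import cv2,numpy as np
from scipy.spatial.transform import Rotation as R
from cell import telemetry,cams,env
def rays(n,p):
    c=cams.calibration(n)
    u=cv2.undistortPoints(np.array(p,float).reshape(-1,1,2),c["K"],c["dist"]).reshape(-1,2)
    return c["origin"],np.c_[u,np.ones(len(u))]@R.from_euler("xyz",c["rotation"],degrees=True).as_matrix().T
def plane(n,p,z):
    o,d=rays(n,p); return o+d*((z-o[2])/d[:,2])[:,None]
def tri(p,q):
    o1,d1=rays("top",[p]);o2,d2=rays("scene",[q]);A=np.c_[d1[0],-d2[0]]
    k=np.linalg.lstsq(A,o2-o1,rcond=None)[0];a,b=o1+k[0]*d1[0],o2+k[1]*d2[0]
    return (a+b)/2,np.linalg.norm(a-b)
def gold(im,box):
    x,y,w,h=box;hsv=cv2.cvtColor(im[y:y+h,x:x+w],cv2.COLOR_BGR2HSV)
    return cv2.inRange(hsv,(15,100,140),(30,255,255))
def cen(m,box):
    c=max(cv2.findContours(m,0,2)[0],key=cv2.contourArea);e=cv2.fitEllipse(cv2.convexHull(c));return np.array(e[0])+box[:2],e[1]
E
python3 - <<'E'
from h import *
t=cv2.imread("pics/top0.png");s=cv2.imread("pics/scene0.png")
for nm,bt,bs in(("jar",(190,262,60,50),(355,180,60,60)),("round",(430,300,50,50),(125,225,50,40))):
    a,ea=cen(gold(t,bt),bt);b,eb=cen(gold(s,bs),bs);print(nm,a,ea,b,eb,tri(a,b),plane("top",[a],.07),plane("scene",[b],.07))
c=plane("top",[(211.5,266.6),(198.5,293.5),(224.6,306.9),(239.2,278.2)],.056);print("topface mean",c.mean(0))
for i in range(4):
    d=c[(i+1)%4]-c[i];print(np.linalg.norm(d),np.degrees(np.arctan2(d[1],d[0]))%90)
# lane edges
hsv=cv2.cvtColor(t,cv2.COLOR_BGR2HSV);g=cv2.inRange(hsv,(60,80,0),(95,255,255))
L=[];Rr=[]
for y in range(190,350,4):
    cx=int(335-(y-270)*.245);row=g[y]
    r=cx
    while row[r]==0:r+=1
    l=cx
    while row[l]==0:l-=1
    L.append((l+.5,y));Rr.append((r-.5,y))
for P in(L,Rr):
    W=plane("top",P,.006)[:,:2].astype(np.float32);l=cv2.fitLine(W,cv2.DIST_HUBER,0,.01,.01).ravel();print("edge",np.degrees(np.arctan2(l[1],l[0])),l)
print("corners",plane("top",[(325,166.2),(394.6,182.7),(347.7,375.4),(277.7,356.9)],.006)) 
print("knob",plane("top",[(270+222/2.6,155+98/2.6)],.053),plane("scene",[(301,314)],.053),tri((270+222/2.6,155+98/2.6),(301,314)))
print("gate ends",plane("top",[(270+99/2.6,155+338/2.6),(270+202/2.6,155+360/2.6)],.044))
print("scene corners",plane("scene",[(264,363),(350,349),(239,207)],.006))
E
```

```text
jar [216.34318733 286.42575645] (27.189292907714844, 27.700170516967773) [385.5615921  192.69729805] (16.66999053955078, 25.869966506958008) (array([0.56068091, 0.20478082, 0.07006937]), np.float64(0.000962024007237551)) [[0.56089363 0.20523162 0.07      ]] [[0.56047381 0.20435211 0.07      ]]
round [457.49257278 326.13346672] (31.279008865356445, 31.852453231811523) [145.07322121 240.86812592] (21.355146408081055, 33.14044189453125) (array([ 0.50222462, -0.17241368,  0.06978359]), np.float64(0.0007526097581377889)) [[ 0.50232704 -0.17199001  0.07      ]] [[ 0.50229671 -0.17277466  0.07      ]]
topface mean [0.56101177 0.20445527 0.056     ]
0.04750858171297168 65.06727726826284
0.04706444662887648 63.53888693967029
0.051106322512805176 63.742790461619194
0.04828519501445282 67.83169577835328
edge -13.527257 [ 0.97225875 -0.23390794  0.59176034  0.08004385]
edge -13.902149 [ 0.9707075  -0.24026446  0.59267926 -0.0474622 ]
corners [[ 0.76510076  0.03570539  0.006     ]
 [ 0.73737322 -0.08202071  0.006     ]
 [ 0.41467103 -0.00425067  0.006     ]
 [ 0.44386432  0.11241383  0.006     ]]
knob [[ 0.71305769 -0.01366233  0.053     ]] [[ 0.71460026 -0.01443542  0.053     ]] (array([ 0.71329676, -0.01382184,  0.05121223]), np.float64(0.00015642531018693912))
gate ends [[ 0.56404232  0.06161052  0.044     ]
 [ 0.55094825 -0.00231654  0.044     ]]
scene corners [[ 7.34272420e-01 -7.87115553e-02  6.00000000e-03]
 [ 7.63694335e-01  3.45288553e-02  6.00000000e-03]
 [ 4.15682459e-01 -7.19322037e-04  6.00000000e-03]]
```

Call:
{"fn": "arm_command", "kwargs": {
  "series": "12 -14 0 0 0;24 -27 0 0 0;24 -27 0 0 0;24 -27 0 0 0;24 -27 0 0 0;24 -27 0 0 0;24 -27 0 0 0;24 -27 0 0 0;24 -27 0 0 0;24 -27 0 0 0;24 -27 0 0 0;24 -27 0 0 0;24 -27 0 0 0;24 -27 0 0 0;24 -27 0 0 0;24 -27 0 0 0;24 -27 0 0 0;24 -27 0 0 0;24 -27 0 0 0;24 -27 0 0 0",
  "squeeze": 20
}}

```text
time_s: 1.77
tool_pos: [0.4834, 0.0252, 0.2009]
tool_rot: [180.0, 0.0, 17.5]
force: [0.6, -0.7, -0.4]
grip_width: 0.0868
grasp_force: 0.0
```

Call:
{"fn": "arm_command", "kwargs": {
  "series": "24 -27 0 0 0;24 -27 0 0 0;24 -27 0 0 0;24 -27 0 0 0;20 -23 0 0 0;10 -12 0 0 0;0 0 0 -0.1 0;0 0 0 -0.12 0;0 0 0 -0.12 0;0 0 0 -0.12 0;0 0 0 -0.12 0;0 0 0 -0.12 0;0 0 0 -0.12 0;0 0 0 0 0;0 0 0 0 0"
}}

```text
time_s: 3.02
tool_pos: [0.5602, 0.1976, 0.2005]
tool_rot: [-180.0, 0.0, 64.3]
force: [0.5, 0.3, 0.2]
grip_width: 0.087
grasp_force: 0.0
```

Call:
{"fn": "arm_command", "kwargs": {
  "series": "6.5 -2.5 0 0 0;0 0 20 0 0;0 0 30 0 0;0 0 30 0 0;0 0 30 0 0;0 0 30 0 0;0 0 20 0 0;0 0 15 0 0;0 0 8 0 0;0 0 0 0 0;0 0 0 0 255;0 0 0 0 255;0 0 0 0 255;0 0 0 0 255;0 0 0 0 255;0 0 0 0 255;0 0 0 0 255;0 0 0 0 255",
  "squeeze": 20
}}

```text
time_s: 4.52
tool_pos: [0.561, 0.2048, 0.0183]
tool_rot: [180.0, 0.0, 64.5]
force: [-0.4, -1.0, 2.8]
grip_width: 0.0516
grasp_force: 20.0
```

Call:
{"fn": "arm_command", "kwargs": {
  "series": "0 0 -6 0 255;0 0 -15 0 255;0 0 -25 0 255;0 0 -25 0 255;0 0 -19 0 255;-15 0 0 0 255;-25 0 0 0 255;-25 -1 0 0 255;-25 -1 0 0 255;-25 -1 0 0 255;-25 -1 0 0 255;-25 -0.6 0 0 255;-17.3 0 0 0 255;0 0 0 -0.1 255;0 0 0 -0.109 255;0 0 0 0 255;0 0 0 0 255;0 0 0 0 255"
}}

```text
time_s: 6.02
tool_pos: [0.4784, 0.0426, 0.1083]
tool_rot: [180.0, 0.0, 76.4]
force: [0.5, -0.1, -3.5]
grip_width: 0.0517
grasp_force: 20.0
```

```bash
python3 - <<'E'
from h import *
a=cams.read_camera("top");b=cams.read_camera("scene")
cv2.imwrite("pics/t2.png",a);cv2.imwrite("pics/s2.png",b)
x=np.hstack([cv2.resize(a[240:420,230:380],(450,540),interpolation=2),cv2.resize(b[130:310,200:310],(330,540),interpolation=2)])
cv2.imwrite("pics/c3.png",x);print(telemetry.get_obs()["tool_pos"])
E
```

```text
[0.47834242 0.04266971 0.10808296]
```

View pics/c3.png

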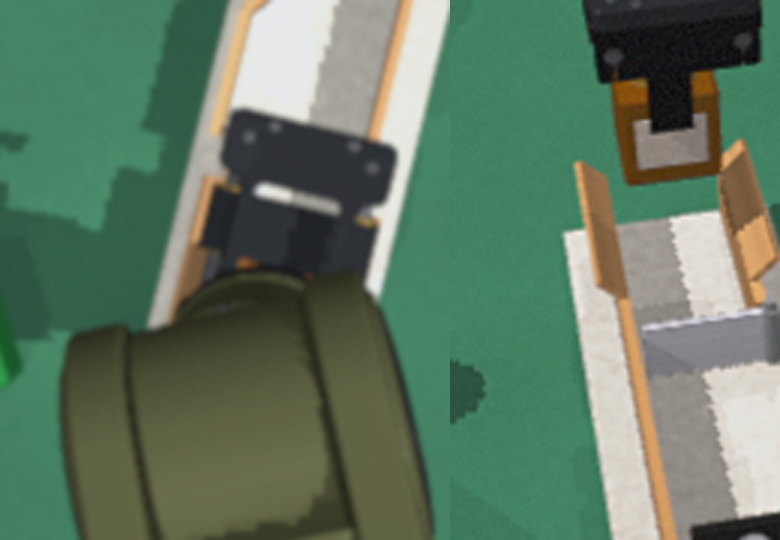

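The crop shows the jar hanging upright above the entry, with its front bottom corners at scene pixels (259,191) and (291,188). The lips stand on either side and the gate is shut. Next I'll check the lateral offset.

```bash
python3 - <<'E'
from h import *
w=plane("scene",[(259.3,191.3),(290.7,188)],.09)
r=np.radians(-13.5);M=np.array([[np.cos(r),np.sin(r)],[-np.sin(r),np.cos(r)]])
L=lambda p:(M@(np.array(p)[...,:2]-[.5562,.0236]).T).T
print(L(w)*1000, L(telemetry.get_obs()["tool_pos"][None])*1000)
# pad face top edge estimate (front, z=.039) and knob
print(L(plane("top",[(270+173/2.6,155+143/2.6),(270+245/2.6,155+160/2.6)],.039))*1000)
print(L(plane("scene",[(301,314)],.053))*1000, L(plane("top",[(355.4,192.7)],.053))*1000)
E
```

```text
[[-60.17805678 -23.07049922]
 [-57.60082008  26.19299291]] [[-80.15810432   0.36732367]]
[[128.47157635  23.31719564]
 [128.82317351 -23.05248956]]
[[ 1.62902839e+02 -6.68873035e-03]] [[161.21618007   0.35793632]]
```

Call:
{"fn": "arm_command", "kwargs": {
  "series": "-0.7 0 10 0 255;0 0 20 0 255;0 0 15 0 255;0 0 10 0 255;0 0 8 0 255;0 0 6 0 255;0 0 5 0 255;0 0 4 0 255;0 0 2 0 255;0 0 2 0 255;0 0 0.5 0 255;0 0 0 0 255;0 0 0 0 255"
}}

```text
time_s: 7.2
tool_pos: [0.4784, 0.0415, 0.0257]
tool_rot: [180.0, 0.0, 76.5]
force: [0.1, 0.6, -2.6]
grip_width: 0.0521
grasp_force: 20.0
```

Call:
{"fn": "arm_command", "kwargs": {
  "series": "0 0 0.6 0 255;0 0 0.5 0 255;0 0 0.4 0 255;0 0 0 0 255"
}}

```text
time_s: 7.53
tool_pos: [0.4783, 0.0415, 0.0243]
tool_rot: [180.0, 0.0, 76.5]
force: [-1.2, 0.0, 1.9]
grip_width: 0.0518
grasp_force: 20.0
```

Call:
{"fn": "arm_command", "kwargs": {
  "series": "0 0 0 0 0;0 0 0 0 0;0 0 0 0 0;0 0 0 0 0;0 0 0 0 0;0 0 0 0 0;0 0 -5 0 0;0 0 -15 0 0;0 0 -25 0 0;0 0 -25 0 0;0 0 -15 0 0;0 0 0 0 0"
}}

```text
time_s: 8.53
tool_pos: [0.4808, 0.0419, 0.1124]
tool_rot: [179.6, 0.0, 76.5]
force: [1.2, -1.0, -0.3]
grip_width: 0.0873
grasp_force: 0.0
```

```bash
python3 - <<'E'
from h import *
b=cams.read_camera("scene")
cv2.imwrite("pics/c4.png",cv2.resize(b[130:350,200:360],(560,770))[:600])
print(telemetry.get_obs()["tool_pos"])
E
```

```text
[0.47962491 0.04142476 0.11064719]
```

View pics/c4.png

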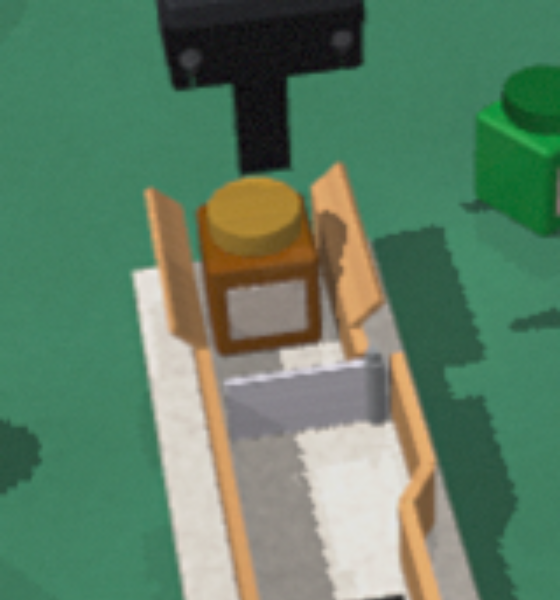

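The jar stands upright in the entry between the rails, with its front bottom edge at about crop (270,345), and the gate is shut. Next I'll close the fingers, go behind it and lower.

Call:
{"fn": "arm_command", "kwargs": {
  "series": "0 -10 0 0 255;0 -20 0 0 255;0 -15 0 0 255;0 -5 0 0 255;0 0 0 0 255;0 0 0 0 255;0 0 0 0 255;0 0 0 0 255;0 0 10 0 255;0 0 20 0 255;0 0 25 0 255;0 0 20 0 255;0 0 10 0 255;0 0 0 0 255;0 0 0 0 255;0 0 0 0 255"
}}

```text
time_s: 9.92
tool_pos: [0.4301, 0.0537, 0.0243]
tool_rot: [180.0, -0.1, 76.5]
force: [0.5, 0.6, -0.0]
grip_width: 0.0005
grasp_force: 0.0
```

Call:
{"fn": "arm_command", "kwargs": {
  "series": "0 2 0 0 255;0 2 0 0 255;0 2 0 0 255;0 2 0 0 255;0 2 0 0 255;0 2 0 0 255;0 3 0 0 255;0 4 0 0 255;0 4 0 0 255;0 4 0 0 255;0 4 0 0 255;0 4 0 0 255;0 4 0 0 255;0 4 0 0 255;0 4 0 0 255;0 4 0 0 255;0 4 0 0 255;0 4 0 0 255;0 4 0 0 255;0 4 0 0 255"
}}

```text
time_s: 11.58
tool_pos: [0.495, 0.0374, 0.0239]
tool_rot: [-180.0, 0.0, 76.5]
force: [-0.7, 0.4, 0.1]
grip_width: 0.0004
grasp_force: 0.3
```

Call:
{"fn": "arm_command", "kwargs": {
  "series": "0 4 0 0 255;0 4 0 0 255;0 4 0 0 255;0 4 0 0 255;0 4 0 0 255;0 4 0 0 255;0 4 0 0 255;0 4 0 0 255;0 4 0 0 255;0 4 0 0 255;0 4 0 0 255;0 4 0 0 255;0 4 0 0 255;0 4 0 0 255;0 4 0 0 255"
}}

```text
time_s: 12.83
tool_pos: [0.5535, 0.0236, 0.0239]
tool_rot: [180.0, -0.0, 76.5]
force: [-4.2, -0.1, 2.3]
grip_width: 0.0004
grasp_force: 1.6
```

```bash
python3 - <<'E'
from h import *
b=cams.read_camera("scene")
cv2.imwrite("pics/c5.png",cv2.resize(b[150:370,200:360],(436,600)))
o=telemetry.get_obs();p=o["tool_pos"]-[.5562,.0236,0];r=np.radians(-13.5)
print(o["time_s"],p[0]*np.cos(r)+p[1]*np.sin(r),-p[0]*np.sin(r)+p[1]*np.cos(r),o["force"])
E
```

```text
12.8833 -0.0016096084441674207 -0.0006470142040691491 [-2.31611098 -0.19310924  1.04823145]
```

View pics/c5.png

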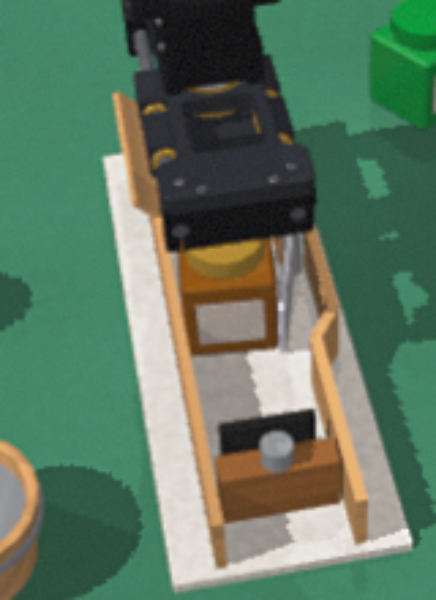

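The jar is upright beyond the gate line with the leaf held open along the left rail (crop 290,290), and the pad is ahead at (268,430). I'll continue, slowing down as it closes.

Call:
{"fn": "arm_command", "kwargs": {
  "series": "0 2 0 0 255;0 4 0 0 255;0 4 0 0 255;0 4 0 0 255;0 4 0 0 255;0 4 0 0 255;0 4 0 0 255;0 4 0 0 255;0 3 0 0 255;0 3 0 0 255;0 3 0 0 255;0 3 0 0 255;0 2 0 0 255;0 2 0 0 255;0 1 0 0 255;0 0.5 0 0 255"
}}

```text
time_s: 14.22
tool_pos: [0.5993, 0.0125, 0.0239]
tool_rot: [180.0, 0.0, 76.5]
force: [-2.0, -0.9, -0.2]
grip_width: 0.0006
grasp_force: 1.0
```

Call:
{"fn": "arm_command", "kwargs": {
  "series": "0 0.5 0 0 255;0 0.5 0 0 255;0 0.5 0 0 255;0 0.5 0 0 255"
}}

```text
time_s: 14.55
tool_pos: [0.6011, 0.012, 0.0239]
tool_rot: [-180.0, 0.0, 76.5]
force: [-2.2, -0.5, -0.2]
grip_width: 0.0004
grasp_force: 1.0
```

Call:
{"fn": "arm_command", "kwargs": {
  "series": "0 0.5 0 0 255;0 0.5 0 0 255;0 0.5 0 0 255;0 0.5 0 0 255;0 0.5 0 0 255;0 0.5 0 0 255;0 0.5 0 0 255;0 0.5 0 0 255;0 0.5 0 0 255;0 0.5 0 0 255"
}}

```text
time_s: 15.38
tool_pos: [0.6061, 0.0108, 0.0239]
tool_rot: [180.0, 0.0, 76.5]
force: [-3.5, -0.6, -0.4]
grip_width: 0.0005
grasp_force: 1.0
```

Call:
{"fn": "arm_command", "kwargs": {
  "series": "0 0.4 0 0 255;0 0.4 0 0 255;0 0.4 0 0 255"
}}

```text
time_s: 15.63
tool_pos: [0.6072, 0.0105, 0.0239]
tool_rot: [-180.0, 0.0, 76.5]
force: [-2.0, -1.1, 0.1]
grip_width: 0.0009
grasp_force: 1.0
```

Call:
{"fn": "arm_command", "kwargs": {
  "series": "0 0.4 0 0 255;0 0.4 0 0 255;0 0.4 0 0 255"
}}

```text
time_s: 15.88
tool_pos: [0.6084, 0.0102, 0.0239]
tool_rot: [-180.0, 0.0, 76.5]
force: [-2.5, -0.9, 0.8]
grip_width: 0.0005
grasp_force: 1.0
```

Call:
{"fn": "arm_command", "kwargs": {
  "series": "0 0.4 0 0 255;0 0.4 0 0 255;0 0.4 0 0 255"
}}

```text
time_s: 16.13
tool_pos: [0.6095, 0.0099, 0.0239]
tool_rot: [180.0, 0.0, 76.5]
force: [-2.9, -0.5, 0.9]
grip_width: 0.0003
grasp_force: 1.0
```

Call:
{"fn": "arm_command", "kwargs": {
  "series": "0 0.4 0 0 255;0 0.4 0 0 255;0 0.4 0 0 255"
}}

```text
time_s: 16.38
tool_pos: [0.6114, 0.0102, 0.0242]
tool_rot: [179.9, -0.1, 76.5]
force: [-0.9, 0.2, -0.8]
grip_width: 0.0004
grasp_force: 0.3
```

Call:
{"fn": "arm_command", "kwargs": {
  "series": "0 0 0 0 255;0 0 0 0 255"
}}

```text
time_s: 16.55
tool_pos: [0.6113, 0.01, 0.0242]
tool_rot: [179.9, -0.0, 76.5]
force: [0.3, -0.0, 0.0]
grip_width: 0.0005
grasp_force: 0.0
```

Call:
{"fn": "arm_command", "kwargs": {
  "series": "0 0.4 0 0 255;0 0.4 0 0 255;0 0.4 0 0 255"
}}

```text
time_s: 16.8
tool_pos: [0.6119, 0.0096, 0.0241]
tool_rot: [180.0, -0.0, 76.5]
force: [-0.1, 0.6, 0.8]
grip_width: 0.0003
grasp_force: 0.5
```

Call:
{"fn": "arm_command", "kwargs": {
  "series": "0 0.4 0 0 255;0 0.4 0 0 255;0 0.4 0 0 255"
}}

```text
time_s: 17.05
tool_pos: [0.613, 0.0092, 0.024]
tool_rot: [-180.0, 0.0, 76.5]
force: [-1.2, 0.4, 0.6]
grip_width: 0.0003
grasp_force: 0.6
```

Call:
{"fn": "arm_command", "kwargs": {
  "series": "0 0.4 0 0 255;0 0.4 0 0 255;0 0.4 0 0 255"
}}

```text
time_s: 17.3
tool_pos: [0.6142, 0.0088, 0.0239]
tool_rot: [180.0, 0.0, 76.5]
force: [-0.6, 0.5, 1.4]
grip_width: 0.0008
grasp_force: 0.6
```

Call:
{"fn": "arm_command", "kwargs": {
  "series": "0 0.4 0 0 255;0 0.4 0 0 255;0 0.4 0 0 255"
}}

```text
time_s: 17.55
tool_pos: [0.6154, 0.0085, 0.0239]
tool_rot: [180.0, 0.0, 76.5]
force: [-1.7, 0.2, 1.0]
grip_width: 0.0002
grasp_force: 0.6
```

Call:
{"fn": "arm_command", "kwargs": {
  "series": "0 0.4 0 0 255;0 0.4 0 0 255;0 0.4 0 0 255"
}}

```text
time_s: 17.8
tool_pos: [0.6165, 0.0082, 0.0239]
tool_rot: [180.0, 0.0, 76.5]
force: [-1.0, 0.2, 1.4]
grip_width: 0.0004
grasp_force: 0.6
```

Call:
{"fn": "arm_command", "kwargs": {
  "series": "0 0.4 0 0 255;0 0.4 0 0 255;0 0.4 0 0 255"
}}

```text
time_s: 18.05
tool_pos: [0.6177, 0.008, 0.0239]
tool_rot: [-180.0, 0.0, 76.5]
force: [-1.0, 0.2, 0.7]
grip_width: 0.0003
grasp_force: 0.6
```

Call:
{"fn": "arm_command", "kwargs": {
  "series": "0 0.4 0 0 255;0 0.4 0 0 255;0 0.4 0 0 255"
}}

```text
time_s: 18.3
tool_pos: [0.6189, 0.0078, 0.0239]
tool_rot: [180.0, 0.0, 76.5]
force: [-1.7, 0.2, 0.9]
grip_width: 0.0001
grasp_force: 0.6
```

Call:
{"fn": "arm_command", "kwargs": {
  "series": "0 0.4 0 0 255;0 0.4 0 0 255;0 0.4 0 0 255"
}}

```text
time_s: 18.55
tool_pos: [0.6201, 0.0075, 0.0239]
tool_rot: [180.0, 0.0, 76.5]
force: [-1.0, 1.1, 0.3]
grip_width: 0.0004
grasp_force: 0.6
```

Call:
{"fn": "arm_command", "kwargs": {
  "series": "0 0.4 0 0 255;0 0.4 0 0 255;0 0.4 0 0 255"
}}

```text
time_s: 18.8
tool_pos: [0.6212, 0.0071, 0.0239]
tool_rot: [180.0, 0.0, 76.5]
force: [-0.9, 0.8, 1.3]
grip_width: 0.0005
grasp_force: 0.6
```

```bash
python3 - <<'E'
from h import *
b=cams.read_camera("scene");a=cams.read_camera("top")
cv2.imwrite("pics/s6.png",b);cv2.imwrite("pics/t6.png",a)
x=np.hstack([cv2.resize(b[220:345,230:350],(480,500),interpolation=2),cv2.resize(a[170:300,300:380],(308,500),interpolation=2)])
cv2.imwrite("pics/c6.png",x)
E
```

```text
(no output)
```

View pics/c6.png

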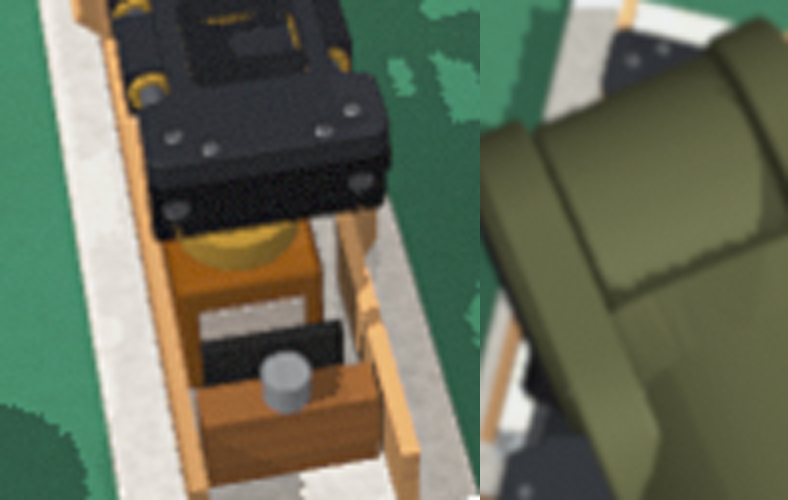

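The crop shows the jar upright just before the black pad. The jar's top front edge runs from scene (275.5,295.5) to (309.5,291), and the pad's top edge from (281,306) to (315,300.5).

```bash
python3 - <<'E'
from h import *
r=np.radians(-13.5);M=np.array([[np.cos(r),np.sin(r)],[-np.sin(r),np.cos(r)]])
L=lambda p:(M@(p[:,:2]-[.5562,.0236]).T).T*1000
print(L(plane("scene",[(275.5,295.5),(309.5,291)],.062)),L(plane("scene",[(280.75,305.75),(315,300.5)],.039)))
E
```

```text
[[131.76609695 -28.64231093]
 [133.58479456  17.4787786 ]] [[131.73106295 -22.8037819 ]
 [132.48202905  25.01373463]]
```

Call:
{"fn": "arm_command", "kwargs": {
  "series": "0 0.4 0 0 255;0 0.4 0 0 255;0 0.2 0 0 255"
}}

```text
time_s: 19.15
tool_pos: [0.6222, 0.0069, 0.0239]
tool_rot: [180.0, 0.0, 76.5]
force: [-0.7, -0.1, 0.3]
grip_width: 0.0006
grasp_force: 0.5
```

Call:
{"fn": "arm_command", "kwargs": {
  "series": "0 0.4 0 0 255;0 0.4 0 0 255;0 0.2 0 0 255"
}}

```text
time_s: 19.4
tool_pos: [0.6232, 0.0067, 0.0239]
tool_rot: [180.0, 0.0, 76.5]
force: [-0.4, 0.0, 0.3]
grip_width: 0.0004
grasp_force: 0.5
```

Call:
{"fn": "arm_command", "kwargs": {
  "series": "0 0.4 0 0 255;0 0.4 0 0 255;0 0.2 0 0 255"
}}

```text
time_s: 19.65
tool_pos: [0.624, 0.0065, 0.0239]
tool_rot: [-180.0, 0.0, 76.5]
force: [-2.0, 1.7, 0.6]
grip_width: 0.0005
grasp_force: 0.8
```

Call:
{"fn": "arm_command", "kwargs": {
  "series": "0 0.2 0 0 255;0 0.2 0 0 255;0 0 0 0 255"
}}

```text
time_s: 19.9
tool_pos: [0.6241, 0.0065, 0.0239]
tool_rot: [-180.0, 0.0, 76.5]
force: [-3.4, 1.2, 2.7]
grip_width: 0.0006
grasp_force: 1.3
```

Call:
{"fn": "arm_command", "kwargs": {
  "series": "0 0.3 0 0 255;0 0.2 0 0 255;0 0 0 0 255"
}}

```text
time_s: 20.15
tool_pos: [0.6243, 0.0064, 0.0239]
tool_rot: [-179.9, 0.0, 76.5]
force: [-5.7, 1.6, 3.9]
grip_width: 0.0004
grasp_force: 2.5
```

Call:
{"fn": "arm_command", "kwargs": {
  "series": "0 0.3 0 0 255;0 0.2 0 0 255;0 0 0 0 255"
}}

```text
time_s: 20.4
tool_pos: [0.6245, 0.0064, 0.0239]
tool_rot: [-179.9, 0.0, 76.5]
force: [-5.8, 0.3, 5.3]
grip_width: 0.0006
grasp_force: 3.0
```

Call:
{"fn": "arm_command", "kwargs": {
  "series": "0 0.3 0 0 255;0 0.2 0 0 255;0 0 0 0 255"
}}

```text
time_s: 20.65
tool_pos: [0.6246, 0.0064, 0.0239]
tool_rot: [-179.8, 0.0, 76.5]
force: [-7.3, 0.9, 5.4]
grip_width: 0.0005
grasp_force: 3.5
```

Call:
{"fn": "arm_command", "kwargs": {
  "series": "0 0.3 0 0 255;0 0.3 0 0 255;0 0 0 0 255;0 0 0 0 255"
}}

```text
time_s: 20.98
tool_pos: [0.6247, 0.0064, 0.0239]
tool_rot: [-179.8, 0.1, 76.5]
force: [-8.6, 1.1, 6.0]
grip_width: 0.0006
grasp_force: 4.1
```

Call:
{"fn": "arm_command", "kwargs": {
  "series": "0 0.3 0 0 255;0 0.1 0 0 255;0 0 0 0 255;0 0 0 0 255;0 0 0 0 255"
}}

```text
time_s: 21.4
tool_pos: [0.6247, 0.0064, 0.0239]
tool_rot: [-179.8, 0.1, 76.5]
force: [-9.3, 1.6, 6.8]
grip_width: 0.0005
grasp_force: 4.5
```

Call:
{"fn": "arm_command", "kwargs": {
  "series": "0 -0.4 0 0 255;0 -0.4 0 0 255;0 -0.4 0 0 255;0 -0.4 0 0 255;0 -0.5 0 0 255;0 -0.5 0 0 255;0 -0.5 0 0 255;0 -0.5 0 0 255;0 -0.5 0 0 255;0 -0.5 0 0 255;0 -1 0 0 255;0 0 0 0 255;0 0 0 0 255"
}}

```text
time_s: 22.48
tool_pos: [0.6217, 0.007, 0.024]
tool_rot: [180.0, 0.0, 76.5]
force: [-0.2, 0.1, -0.7]
grip_width: 0.0004
grasp_force: 0.0
```

Clear of the jar with no contact force, so I'll lift out.

Call:
{"fn": "arm_command", "kwargs": {
  "series": "0 -1 -2 0 255;0 0 -4 0 255;0 0 -6 0 255;0 0 -10 0 255;0 0 -15 0 255;0 0 -20 0 255;0 0 -25 0 255;0 0 -25 0 255;0 0 -20 0 255;0 -30 -10 0 255;0 -41 0 0 255;0 -41 0 0 255;0 -41 0 0 255;0 -30 0 0 255;0 0 0 0 255;0 0 0 0 255;0 0 0 0 255;0 0 0 0 255;0 0 0 0 255;0 0 0 0 255"
}}

```text
time_s: 24.15
tool_pos: [0.4454, 0.0501, 0.161]
tool_rot: [-179.9, -0.2, 76.5]
force: [-0.2, -0.1, 0.1]
grip_width: 0.0003
grasp_force: 0.0
```

```bash
python3 - <<'E'
from h import *
b=cams.read_camera("scene")
cv2.imwrite("pics/c7.png",cv2.resize(b[130:370,100:420],(800,600)))
m=gold(b,(255,240,70,60))
o=telemetry.get_obs();print(o["time_s"],o["force"],o["tool_pos"])
c,e=cen(m,(255,240));print(c,e)
r=np.radians(-13.5);M=np.array([[np.cos(r),np.sin(r)],[-np.sin(r),np.cos(r)]])
print((M@(plane("scene",[c],.076)[0,:2]-[.5562,.0236]))*1000)
E
```

```text
24.2 [0.18740727 0.05296017 0.1437695 ] [0.44526556 0.05010518 0.16096163]
[288.3867836  271.48274994] (22.70632553100586, 31.520401000976562)
[105.01151619  -5.85854941]
```

View pics/c7.png

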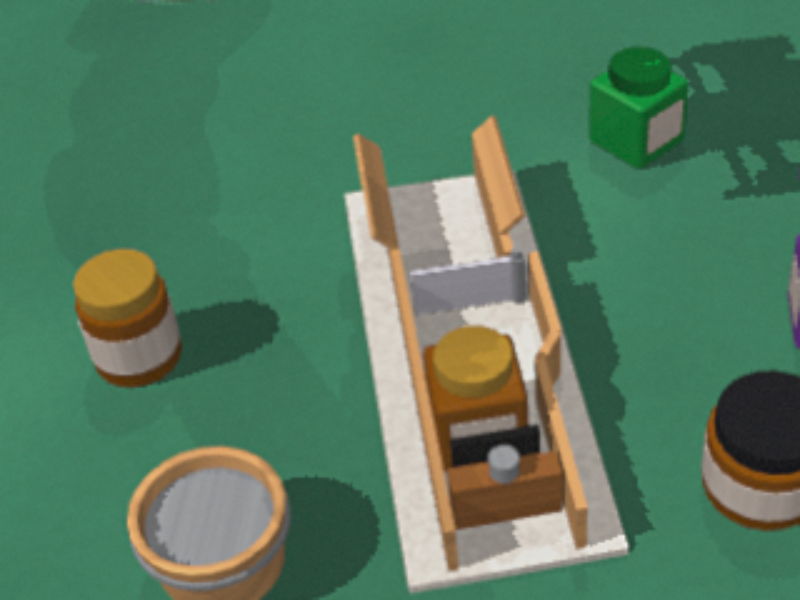

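The gate is shut (crop 470,285). The jar is upright at the pad, with its centre about 57 mm before the knob. The hand is clear and the bystanders look untouched.

```bash
python3 -c "
from cell import env
print(env.sign_off())"
```

```text
the job is handed in; nothing more can be done
None
```

The job is handed in, though sign-off returned no verdict: the honey jar went through the gate along the lane floor and was pressed home with about 9 N felt (roughly 8 N on the pad), and it now stands at the pad with the gate shut behind it, the hand clear, and the other jars and the tub left alone.

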